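# Index the drill fixture three stops and hold it

## Robot

A 6-joint arm with a two-finger parallel gripper is mounted at the origin on the work surface. World frame = base frame: x ahead of the robot, y to its left, z up, the work surface at z = 0. Lengths are in mm, angles in rad, forces in N, time in s.
With the tool pointing down it reaches from about 375 to 900 mm from the base axis. Payload 3.1 kg.
Tool frame: the origin (TCP) lies midway between the tips of the shut fingers; the grasp point (between the pads) lies 19 mm behind it; x points along the fingers, y is the direction in which the jaws open and shut, and the axes are right-handed (so a half turn about x gives the same grasp; the last joint's range is limited). The gripper opens to 85 mm and grips with 20 to 120 N. Pads are 22 mm wide; open, the fingers measure 114 mm over their backs; the gripper's body (76 mm by 85 mm) begins 54 mm behind the grasp point. The pads swing forward as they close: fully open they stand 13 mm farther back than shut.
Start: joints at [-1.433, 0.527, 1.433, -0, 1.181, -0.178], TCP at [194.133, -594.061, 231.31] pointing down, gripper open.
Joint ranges: [-3.08, 3.08], [-0.75, 2.2], [0.22, 2.44], [-1.43, 4.57], [0, 2.65], [-2.85, 2.85]. Speed limits (rad/s): [2.79, 2.79, 3.14, 3.14, 3.14, 3.14].

## Interface

Orientations are given as a unit quaternion [w, x, y, z].
In Python, from station import ctrl, eyes, spot_in gives the robot as it stands.
- The arm moves only by the shell command python3 -m pendant 'ROWS' [FORCE]. ROWS is JSON, a list of rows, each a list of 7 numbers: the turn, a rotation vector about the tool's x, y, z in degrees, then the shift along the tool's x, y, z in m, then the finger opening in m, from 0 to 0.0854. A call has 1 to 5 rows; each row is the pose to reach, as a shift and turn from the pose measured when the call began, along the tool's axes at that moment; what a row does not reach only later rows make up. A row lasts 1/12 s, in which the tool goes at most 41.7 mm and 7.16 degrees, less where a joint would pass 70% of its speed; a pose out of reach is approached as far as the arm can. A call with a gripper value outside its range is refused whole. The fingers move at their own pace and stop on an object; FORCE is the grip in N (left out, the last holds). Time passes only in rows, so rows that repeat a pose let the fingers close. It gives the time, the measured TCP pose, the force and the opening at its end, in the units of the state.
- ctrl.get_state(): the state, without advancing time (a new reading comes with each control period).
- eyes.camera(name): name is "scene" or "top" or "wrist"; returns the picture (400x640x3 uint8, red, green, blue); there is no depth.
- eyes.camera_params(name): a dict with "intrinsics" (3x3 intrinsics, pixels), "eye" and "rotation" of the camera in the world. Camera axes: x right, y down, z forward; pixel columns grow to the right and rows downward; lengths in mm; the calibration is good to about 2 mm. A picture is of the moment at which its call begins: read the wrist's pose just before it. camera_params takes no time and is no camera call; for the wrist camera it gives the pose at the moment of the call.
- ctrl.finish_job(): hands the job in, once; it reports no verdict.
Trained networks look in the newest picture that a camera, given by its name, has taken for a name from the list of things; names that differ only in an ending like _2 or _b are one class to them, and where a whole thing is asked for, a point or a joint stands for the part that bears it (a point fixed in the world has none). Each returns a list of dicts, best first, with "confidence" (0 to 1); they miss things now and then, are a little off and sometimes report something else, mostly with a low value. They report only what shows in the picture. A call takes as long as a camera call.
- spot_in(thing, camera): "point" ([row, column] in pixels, amid what is visible of it).
The state is a dict: "clock": time; "joints": joint angles; "qd": joint speeds; "tau": joint torques, N m; "ee_pos": TCP position; "ee_rot": TCP orientation; "contact_force": force on the tool from outside, world axes, zero at the start; "torque": the same for the moment, N m; "width": finger opening in mm.
Only numpy, scipy, OpenCV 4.12 (cv2) and the standard library are available. Lean on these libraries where they do the work, as an engineer would, in place of code of your own. Each camera call takes 0.05 s, during which the arm holds its last target. There are 200 camera calls.

## Task

Swing the yellow drill-guide arm about a quarter turn clockwise (seen from above), off the dial of the indexing fixture. Then grip the black bar knob on the dial, turn it clockwise by three clicks from its home stop without running on past the third, and finish while still holding the knob gripped at that third stop, so that the dial can be clamped. Leave the loose tools and parts on the table alone.

Things in the scene. Friction and masses are not known exactly. Their poses are not given: they have to be found in the camera images.
- dial (a joint): Angle of the turning dial with flange and bar knob (rad), vertical axis. 0: home stop, where it starts, 0.03 from a hard end; grows clockwise seen from above. Spring detents (clicks) every 24 degrees (0.419 rad): the third stop is at 1.257; others follow up to 2.2. A click takes up to 0.2 N m, most a quarter of the way on; past half-way the dial pulls itself into the next stop.
- knob_grip (a point): On the dial's axis, 114 mm above the work surface, where to grip the black bar knob. Turns with the dial: x along the bar, z up. Bar 56 mm long, 16 thick, 45 tall: top 19 mm above this point, foot 26 below on a round hub (52 mm diameter). A yellow stripe on top marks its -x end. Aluminium flange (130 mm diameter) 44 mm below, steel dial plate (164 mm diameter) 56 below.
- guide_arm (a joint): Swing of the yellow drill-guide arm about its vertical post (rad). 0: straight over the dial, handle just past the knob on the red pointer's side; grows clockwise seen from above (1.57: square to that, along the fixture's +y). Range -0.35 to 1.75, starts between -0.25 and 0.3. Stiff hinge (0.25 N m, 1.5 N at the handle); stays where it is left.
- guide_handle (a point): Grip point of the upright round black handle (20 mm diameter, red top) on the arm's free end, 210 mm above the work surface, 180 mm from the hinge axis. The handle reaches 28 mm above this point and 36 mm below, to the arm's bar (24 mm wide, 18 thick, underside 156 mm above the surface). A steel guide bush hangs from the bar, 100 mm from the hinge, to 70 mm above the surface.
- guide_hinge (a point): Point on the hinge axis of the guide arm, atop the steel post (32 mm diameter), 155 mm above the work surface and 150 mm from the dial's axis. Fixed in the fixture.
- fixture: Indexing fixture, fixed to the table: grey base plate 360 x 190 x 12 mm (x -135 to +225), blue housing under the dial (156 mm diameter, 50 high). Origin on the work surface under the dial's axis; x points from the dial to the arm's post, z up. A red pointer on the -x side of the housing; a short clamp lever with a black ball, not to be used, on the -y side.
- wrench: A loose steel wrench, lying flat along its x axis beside the fixture. Leave alone.
- bushing: A loose brass ring, 36 mm diameter, 22 mm tall, standing on the fixture's base plate beside the post. Leave alone.
- blank: A loose spare aluminium flange, 130 mm diameter, 20 mm tall, on the table to the right. Leave alone.
- oil: A white bottle, 60 mm diameter, 170 mm tall, standing at the right. Leave alone.
- brush: A hand brush lying flat along its x axis to the left. Leave alone.
- tray: A blue tray 160 x 120 x 40 mm with turned steel pins in it, to the left. Leave alone.

How it is judged:
By the outcome, as a careful person would: the job done as asked, in the order asked, and still so for the second after the job is handed in, while the arm keeps its last pose, push and grip.
It also fails if it takes over 51 s, if anything falls off the work surface, if the arm or the gripper's body presses on something with over 40 N, if the wrist force passes 120 N, or if a joint passes its speed limit or range.

## Working session

There is one attempt and no reset: what is moved stays moved. The work goes in short steps, Python scripts to look and compute and a shell command to move; the robot and the scene stay as the last step left them, time stands still between calls to the robot, and variables do not carry over. Pictures are saved under pics/ and viewed, on a budget of 10 in all, crops included, one or two more only if the job needs it, and the job is handed in when it is done.

```bash
ls; mkdir -p pics
python3 - <<'E'
from station import ctrl,eyes,spot_in
import cv2,numpy as np
ims=[]
for c in ("scene","top"):
    im=eyes.camera(c);ims.append(im)
    cv2.imwrite(f"pics/{c}0.png",im[:,:,::-1])
    for t in("knob_grip","guide_handle","guide_hinge","fixture","guide_arm","dial","bushing"):
        print(c,t,[(np.round(d["point"]).tolist(),round(d["confidence"],2)) for d in spot_in(t,c)][:2])
    p=eyes.camera_params(c);print(np.round(p["eye"]),np.round(p["rotation"],3).tolist(),np.round(p["intrinsics"]).tolist())
s=ctrl.get_state();print(s)
E
```

```text
pics
scene knob_grip [([200.0, 325.0], 0.71)]
scene guide_handle [([188.0, 308.0], 0.75)]
scene guide_hinge [([228.0, 316.0], 0.56)]
scene fixture [([225.0, 314.0], 0.89)]
scene guide_arm [([190.0, 307.0], 0.7)]
scene dial [([199.0, 328.0], 0.66)]
scene bushing [([238.0, 340.0], 0.74), ([188.0, 311.0], 0.39)]
[1179. -167.  832.] [-0.295, 0.731, 0.575, -0.219] [[373.0, 0.0, 325.0], [0.0, 373.0, 191.0], [0.0, 0.0, 1.0]]
top knob_grip [([212.0, 307.0], 0.91)]
top guide_handle [([190.0, 319.0], 0.75)]
top guide_hinge [([202.0, 314.0], 0.63)]
top fixture [([190.0, 186.0], 0.63)]
top guide_arm [([195.0, 322.0], 0.68), ([233.0, 204.0], 0.4)]
top dial [([213.0, 308.0], 0.98), ([184.0, 418.0], 0.32)]
top bushing []
[ 5.010e+02 -1.000e+00  1.258e+03] [-0.008, 0.716, -0.698, 0.01] [[363.0, 0.0, 310.0], [0.0, 363.0, 206.0], [0.0, 0.0, 1.0]]
{'clock': 0.8, 'joints': array([-1.43346989e+00,  5.27433558e-01,  1.43268611e+00, -5.28312140e-06,
        1.18141202e+00, -1.78493696e-01]), 'qd': array([ 0.00080561,  0.00071669, -0.00271268,  0.00051352,  0.00071384,
       -0.00111662]), 'tau': array([-2.26666048e-04, -4.42256320e+01, -1.78415859e+01, -3.46133420e-04,
        5.57842232e-04,  1.04211952e-05]), 'ee_pos': array([ 194.15071004, -594.06264616,  231.35569467]), 'ee_rot': array([-0.11121803, -0.69830674, -0.11117499,  0.69831108]), 'contact_force': array([-0.67040924, -0.19658189, -0.42655578]), 'torque': array([-0.00028262,  0.02110267,  0.01610579]), 'width': 85.40441929478764}
```

View pics/top0.png

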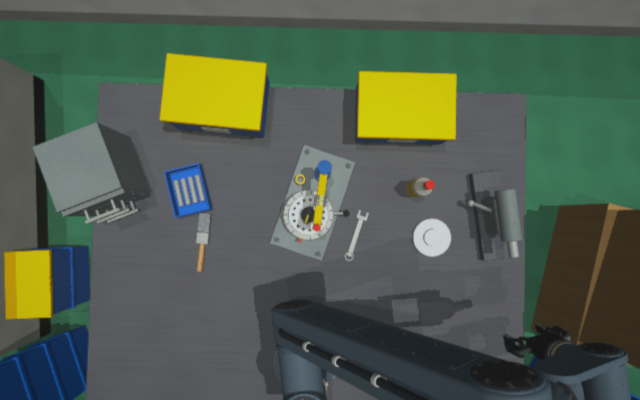

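View pics/scene0.png

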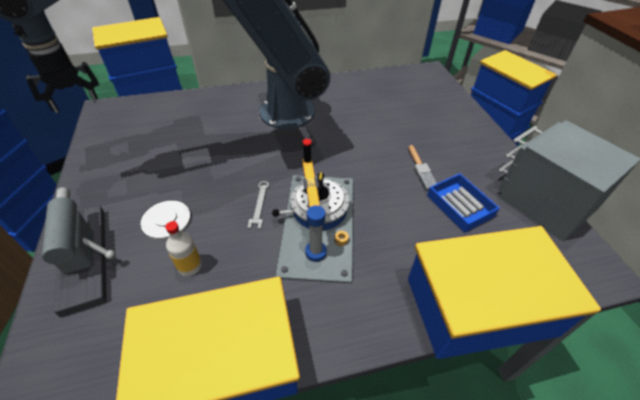

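The top view shows the fixture at its centre: post cap at about (167,324), red handle top at (228,316) and dial at (214,308). The lever is on the right (-y) and the brass ring on the left (+y). The scene view agrees, with the handle top at (142,307) and the post cap at (214,316).

```bash
cat > h.py <<'E'
from station import ctrl,eyes,spot_in
import cv2,numpy as np
from scipy.spatial.transform import Rotation as R
def rot(q): return R.from_quat(np.asarray(q)[...,[1,2,3,0]])
def camR(p):
    r=np.array(p["rotation"]); return r if r.shape==(3,3) else rot(r).as_matrix()
def onz(p,px,z):
    d=camR(p)@np.linalg.solve(np.array(p["intrinsics"]),[px[1],px[0],1.]); e=np.array(p["eye"])
    return e+d*(z-e[2])/d[2]
def proj(p,X):
    c=np.array(p["intrinsics"])@(camR(p).T@(np.array(X)-p["eye"])); return (c[:2]/c[2])[::-1]
def tool(delta_world,s=None):
    "world shift mm -> tool axes m"
    s=s or ctrl.get_state(); return rot(s["ee_rot"]).inv().apply(delta_world)/1000
def blob(im,kind,box):
    r0,r1,c0,c1=box; h=cv2.cvtColor(im[r0:r1,c0:c1],cv2.COLOR_RGB2HSV)
    lo,hi={"red":((0,150,90),(6,255,255)),"blue":((100,120,60),(125,255,255)),"yellow":((18,150,90),(34,255,255))}[kind]
    m=cv2.inRange(h,np.array(lo),np.array(hi))
    if kind=="red": m|=cv2.inRange(h,np.array((174,150,90)),np.array((180,255,255)))
    n,l,st,ce=cv2.connectedComponentsWithStats(m)
    return [(int(st[i,4]),np.round(ce[i][::-1]+[r0,c0],1).tolist()) for i in np.argsort(-st[1:,4])[:3]+1]
E
python3 - <<'E'
from h import *
s=ctrl.get_state();print("tool axes cols",np.round(rot(s["ee_rot"]).as_matrix(),2).tolist())
im=cv2.imread("pics/top0.png")[:,:,::-1].copy(); sc=cv2.imread("pics/scene0.png")[:,:,::-1].copy()
p=eyes.camera_params("top");q=eyes.camera_params("scene")
for k,b in(("red",(215,250,290,340)),("blue",(155,185,310,340))): print("top",k,blob(im,k,b))
for k,b in(("red",(130,160,295,320)),("blue",(200,235,300,335))): print("scene",k,blob(sc,k,b))
print("handle",onz(p,(227,316.5),238),onz(q,(142,307),238))
print("post",onz(p,(167,324),185),onz(q,(213,316),185))
print("dial",onz(p,(214,307.5),62))
w=eyes.camera_params("wrist");print(w["eye"],np.round(camR(w),2).tolist(),np.round(w["intrinsics"]).tolist())
E
```

```text
tool axes cols [[0.0, 0.31, -0.95], [-0.0, -0.95, -0.31], [-1.0, 0.0, 0.0]]
top red [(30, [227.3, 316.5]), (3, [240.0, 299.0])]
top blue [(184, [168.3, 323.2])]
scene red [(51, [141.6, 306.4])]
scene blue [(410, [218.1, 316.3])]
handle [469.35742281 -22.46382734 238.        ] [471.42354352 -22.84447865 238.        ]
post [645.85744917 -41.13990938 185.        ] [656.21866896 -43.04403006 185.        ]
dial [505.76460815   4.55189163  62.        ]
[ 270.3782154  -568.66070889  374.96793822] [[0.31, -0.9, -0.3], [-0.95, -0.29, -0.1], [-0.0, 0.31, -0.95]] [[326.0, 0.0, 319.0], [0.0, 326.0, 201.0], [0.0, 0.0, 1.0]]
```

```bash
python3 -m pendant '[[-66,0,0,-0.104,-0.4575,-0.44,0.085],[-66,0,0,-0.104,-0.4575,-0.44,0.085],[-66,0,0,-0.104,-0.4575,-0.44,0.085],[-66,0,0,-0.104,-0.4575,-0.44,0.085],[-66,0,0,-0.104,-0.4575,-0.44,0.085]]' 40
cat >> h.py <<'E'
def go(xyz,psi):
    "remaining row to TCP xyz (mm), tool down, jaw axis y at yaw psi deg"
    s=ctrl.get_state();r=rot(s["ee_rot"]);a=np.radians(psi)
    x=np.array([0,0,-1.]);y=np.array([np.cos(a),np.sin(a),0])
    T=R.from_matrix(np.c_[x,y,np.cross(x,y)])
    print("clock",round(s["clock"],2),"pos",np.round(s["ee_pos"],1),"F",np.round(s["contact_force"],1),"w",round(s["width"],1),"j",np.round(s["joints"],2))
    print("row",np.round((r.inv()*T).as_rotvec(degrees=True),1),np.round(r.inv().apply(np.array(xyz)-s["ee_pos"])/1000,4))
E
python3 -c "
from h import *
go([470,-22.6,335],-6)"
```

```text
clock: 1.22
ee_pos: [284.0, -407.2, 265.3]
ee_rot: [0.322, 0.63, 0.322, -0.629]
contact_force: [1.1, -0.4, -0.8]
width: 85.1
clock 1.22 pos [ 284.  -407.2  265.3] F [ 1.1 -0.4 -0.8] w 85.1 j [-1.19  0.31  1.71  0.    1.12 -0.56]
row [-29.8  -0.   -0. ] [-0.0697 -0.0741 -0.4208]
```

```bash
python3 -m pendant '[[-30,0,0,-0.07,-0.074,-0.421,0.085],[-30,0,0,-0.07,-0.074,-0.421,0.085],[-30,0,0,-0.07,-0.074,-0.421,0.085],[-30,0,0,-0.07,-0.074,-0.421,0.085],[-30,0,0,-0.07,-0.074,-0.421,0.085]]' >/dev/null
python3 -c "
from h import *
go([470,-22.6,335],-6)"
```

```text
clock 1.63 pos [ 373.4 -222.   299.3] F [ 1.2 -0.3 -0.1] w 85.1 j [-0.79  0.18  1.79  0.    1.17 -0.7 ]
row [ 0.4  0.  -0.1] [-0.0357  0.0768 -0.2078]
```

```bash
python3 -m pendant '[[0,0,0,-0.036,0.077,-0.208,0.085],[0,0,0,-0.036,0.077,-0.208,0.085],[0,0,0,-0.036,0.077,-0.208,0.085],[0,0,0,-0.036,0.077,-0.208,0.085],[0,0,0,-0.036,0.077,-0.208,0.085]]' >/dev/null
python3 -m pendant '[[0,0,0,0,0,0,0.085],[0,0,0,0,0,0,0.085]]' >/dev/null
python3 - <<'E'
from h import *
go([470,-22.6,335],-6)
p=eyes.camera_params("wrist");im=eyes.camera("wrist");cv2.imwrite("pics/w1.png",im[:,:,::-1])
for k in("red","blue","yellow"):
    for n,c in blob(im,k,(0,400,0,640)): print(k,n,c,onz(p,c,{"red":238,"blue":185,"yellow":133}[k]))
for t in("knob_grip","guide_handle"): print(t,[(d["point"],round(d["confidence"],2)) for d in spot_in(t,"wrist")])
E
```

```text
clock 2.22 pos [463.4 -34.5 333.7] F [ 0.4 -0.5  0.2] w 84.9 j [-0.32  0.18  1.68 -0.    1.28 -0.22]
row [ 0.8  0.1 -0.2] [-0.0013  0.0055 -0.0124]
red 565 [185.7, 323.8] [469.0012482  -20.93911727 238.        ]
red 54 [108.4, 278.6] [442.1282189   38.45810805 238.        ]
blue 5932 [242.2, 555.2] [ 691.13783703 -114.55872613  185.        ]
blue 1888 [169.2, 513.3] [642.95583248 -36.21377566 185.        ]
blue 538 [137.5, 446.8] [581.32322641  -1.62669557 185.        ]
yellow 11830 [301.3, 601.5] [ 798.5383232  -230.43204671  133.        ]
yellow 1870 [167.9, 456.0] [611.89201112 -43.64226564 133.        ]
yellow 1620 [166.2, 359.1] [507.96837384 -32.11411733 133.        ]
knob_grip [([109.9, 343.0], 0.8), ([231.0, 312.0], 0.53), ([341.3, 413.3], 0.2)]
guide_handle [([167.4, 418.4], 0.6)]
```

View pics/w1.png

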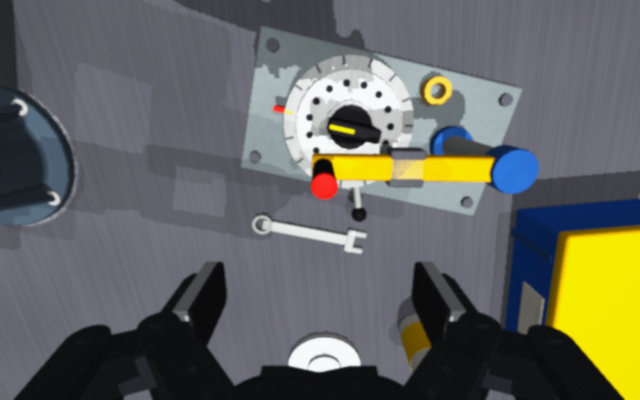

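```bash
python3 -m pendant '[[0.8,0,0,0,0.005,-0.0135,0.085],[0.8,0,0,0.143,0.005,-0.0135,0.085],[0.8,0,0,0.143,0.005,-0.0135,0.085],[0.8,0,0,0.143,0.005,-0.0135,0.085],[0.8,0,0,0.143,0.005,-0.0135,0.085]]' >/dev/null
python3 -m pendant '[[0,0,0,0,0,0,0.085]]'
python3 - <<'E'
from h import *
go([469.5,-21.5,191],-6)
E
```

```text
clock: 2.87
ee_pos: [461.7, -26.7, 182.0]
ee_rot: [-0.465, -0.525, -0.474, 0.532]
contact_force: [-0.4, 1.2, -0.2]
width: 85.1
clock 2.87 pos [461.7 -26.7 182. ] F [-0.4  1.2 -0.2] w 85.1 j [-0.3   0.39  1.87 -0.    0.89 -0.18]
row [-0.8 -0.1  0.9] [-0.0091  0.007  -0.0061]
```

```bash
python3 -m pendant '[[-0.8,0,0.9,-0.009,0.007,-0.006,0.085],[-0.8,0,0.9,-0.009,0.007,-0.006,0.085],[-0.8,0,0.9,-0.009,0.007,-0.006,0.085]]' >/dev/null
python3 -m pendant '[[0,0,0,0,0,0,0.085]]'
python3 - <<'E'
from h import *
go([469.5,-21.5,191],-6)
p=eyes.camera_params("wrist");im=eyes.camera("wrist")
print([(c,onz(p,c,238)) for n,c in blob(im,"red",(0,400,0,640))[:2]])
E
```

```text
clock: 3.2
ee_pos: [472.3, -23.1, 194.5]
ee_rot: [0.475, 0.528, 0.471, -0.524]
contact_force: [-0.6, 0.2, 0.1]
width: 85.0
clock 3.2 pos [472.3 -23.1 194.5] F [-0.6  0.2  0.1] w 85.0 j [-0.29  0.38  1.85  0.    0.91 -0.18]
row [-0.1  0.  -0.5] [ 0.0035 -0.003  -0.0013]
[([318.9, 310.2], array([469.30466694, -20.69787283, 238.        ])), ([130.2, 250.4], array([459.17292788,  48.82806997, 238.        ]))]
```

```bash
python3 -m pendant '[[0,0,0,0.003,-0.003,-0.002,0.015],[0,0,0,0.003,-0.003,-0.002,0.015],[0,0,0,0.003,-0.003,-0.002,0.015],[0,0,0,0.003,-0.003,-0.002,0.015],[0,0,0,0.003,-0.003,-0.002,0.015]]' 40 
python3 -m pendant '[[0,0,0,0,0,0,0.01],[0,0,0,0,0,0,0.01],[0,0,0,0,0,0,0.01]]' 40
python3 - <<'E'
from h import *
H=np.array([648,-41.5])
for a in (174,160,146,132,118,104,90,80,74): print(a,end=' ');go([*(H+180*np.array([np.cos(np.radians(a)),np.sin(np.radians(a))])),191],a-180)
E
```

```text
clock: 3.67
ee_pos: [470.1, -20.8, 191.9]
ee_rot: [0.475, 0.528, 0.47, -0.524]
contact_force: [0.1, 0.4, 1.7]
width: 24.7
clock: 3.92
ee_pos: [469.2, -20.7, 191.9]
ee_rot: [0.475, 0.527, 0.471, -0.524]
contact_force: [-2.6, -0.0, 5.1]
width: 18.8
174 clock 3.92 pos [469.2 -20.7 191.9] F [-2.6 -0.   5.1] w 18.8 j [-0.28  0.38  1.86  0.    0.9  -0.18]
row [-0.   0.  -0.4] [ 0.0009 -0.0001  0.002 ]
160 clock 3.92 pos [469.2 -20.7 191.9] F [-2.6 -0.   5.1] w 18.8 j [-0.28  0.38  1.86  0.    0.9  -0.18]
row [14.  -0.  -0.4] [ 0.001   0.0053 -0.0415]
146 clock 3.92 pos [469.2 -20.7 191.9] F [-2.6 -0.   5.1] w 18.8 j [-0.28  0.38  1.86  0.    0.9  -0.18]
row [28.  -0.1 -0.4] [ 0.0011  0.021  -0.0825]
132 clock 3.92 pos [469.2 -20.7 191.9] F [-2.6 -0.   5.1] w 18.8 j [-0.28  0.38  1.86  0.    0.9  -0.18]
row [42.  -0.1 -0.4] [ 0.0012  0.0461 -0.1185]
118 clock 3.92 pos [469.2 -20.7 191.9] F [-2.6 -0.   5.1] w 18.8 j [-0.28  0.38  1.86  0.    0.9  -0.18]
row [56.  -0.2 -0.4] [ 0.0015  0.0792 -0.1473]
104 clock 3.92 pos [469.2 -20.7 191.9] F [-2.6 -0.   5.1] w 18.8 j [-0.28  0.38  1.86  0.    0.9  -0.18]
row [70.  -0.2 -0.4] [ 0.0017  0.1183 -0.1672]
90 clock 3.92 pos [469.2 -20.7 191.9] F [-2.6 -0.   5.1] w 18.8 j [-0.28  0.38  1.86  0.    0.9  -0.18]
row [84.  -0.3 -0.4] [ 0.002   0.161  -0.1771]
80 clock 3.92 pos [469.2 -20.7 191.9] F [-2.6 -0.   5.1] w 18.8 j [-0.28  0.38  1.86  0.    0.9  -0.18]
row [94.  -0.3 -0.3] [ 0.0023  0.1924 -0.1777]
74 clock 3.92 pos [469.2 -20.7 191.9] F [-2.6 -0.   5.1] w 18.8 j [-0.28  0.38  1.86  0.    0.9  -0.18]
row [100.   -0.3  -0.3] [ 0.0024  0.2111 -0.1754]
```

```bash
python3 -m pendant '[[6,0,0,0,0.001,-0.0188,0.01],[12,0,0,0,0.0039,-0.0374,0.01],[18,0,0,0,0.0088,-0.0556,0.01],[24,0,0,0,0.0156,-0.0732,0.01],[24,0,0,0,0.0156,-0.0732,0.01]]' 40
python3 - <<'E'
from h import *
H=np.array([648,-41.5]);s=ctrl.get_state();d=s["ee_pos"][:2]-H;print(np.hypot(*d),np.degrees(np.arctan2(d[1],d[0])))
for a in (136,124,112): print(a,end=' ');go([*(H+180*np.array([np.cos(np.radians(a)),np.sin(np.radians(a))])),191],a-180)
E
```

```text
clock: 4.33
ee_pos: [494.2, 52.5, 192.0]
ee_rot: [0.355, 0.616, 0.351, -0.61]
contact_force: [1.2, -0.6, 3.1]
width: 19.2
180.2709674122085 148.57765930262684
136 clock 4.33 pos [494.2  52.5 192. ] F [ 1.2 -0.6  3.1] w 19.2 j [-0.12  0.41  1.8   0.    0.92  0.4 ]
row [13.9 -0.3 -0.4] [ 0.0012  0.0055 -0.0391]
124 clock 4.33 pos [494.2  52.5 192. ] F [ 1.2 -0.6  3.1] w 19.2 j [-0.12  0.41  1.8   0.    0.92  0.4 ]
row [25.9 -0.4 -0.4] [ 0.0015  0.0183 -0.0745]
112 clock 4.33 pos [494.2  52.5 192. ] F [ 1.2 -0.6  3.1] w 19.2 j [-0.12  0.41  1.8   0.    0.92  0.4 ]
row [37.9 -0.4 -0.4] [ 0.0018  0.0382 -0.1064]
```

Tracking the arc nicely.

```bash
python3 -m pendant '[[6,0,0,0,0.001,-0.0188,0.01],[12,0,0,0,0.0039,-0.0374,0.01],[18,0,0,0,0.0088,-0.0556,0.01],[24,0,0,0,0.0156,-0.0732,0.01],[30,0,0,0,0.0241,-0.09,0.01]]' 40
python3 - <<'E'
from h import *
H=np.array([648,-41.5]);s=ctrl.get_state();d=s["ee_pos"][:2]-H;print(np.hypot(*d),np.degrees(np.arctan2(d[1],d[0])))
for a in (106,94,82,76): print(a,end=' ');go([*(H+180*np.array([np.cos(np.radians(a)),np.sin(np.radians(a))])),191],a-180)
E
```

```text
clock: 4.75
ee_pos: [560.6, 116.5, 192.1]
ee_rot: [0.184, 0.686, 0.179, -0.681]
contact_force: [1.8, -8.6, -1.7]
width: 19.3
180.55239619567706 118.96247224866654
106 clock 4.75 pos [560.6 116.5 192.1] F [ 1.8 -8.6 -1.7] w 19.3 j [ 0.01  0.5   1.61 -0.    1.02  1.07]
row [13.8 -0.4 -0.4] [ 0.0013  0.0057 -0.0403]
94 clock 4.75 pos [560.6 116.5 192.1] F [ 1.8 -8.6 -1.7] w 19.3 j [ 0.01  0.5   1.61 -0.    1.02  1.07]
row [25.8 -0.4 -0.4] [ 0.0016  0.0184 -0.0757]
82 clock 4.75 pos [560.6 116.5 192.1] F [ 1.8 -8.6 -1.7] w 19.3 j [ 0.01  0.5   1.61 -0.    1.02  1.07]
row [37.8 -0.5 -0.3] [ 0.002   0.0382 -0.1077]
76 clock 4.75 pos [560.6 116.5 192.1] F [ 1.8 -8.6 -1.7] w 19.3 j [ 0.01  0.5   1.61 -0.    1.02  1.07]
row [43.8 -0.5 -0.3] [ 0.0021  0.0505 -0.122 ]
```

```bash
python3 -m pendant '[[7,0,0,0,0.0015,-0.021,0.01],[14,0,0,0.001,0.0056,-0.0405,0.01],[20,0,0,0.001,0.011,-0.059,0.01],[26,0,0,0.0015,0.0184,-0.0757,0.01],[33,0,0,0.002,0.029,-0.096,0.01]]' >/dev/null
python3 - <<'E'
from h import *
H=np.array([648,-41.5]);s=ctrl.get_state();d=s["ee_pos"][:2]-H;print(np.hypot(*d),np.degrees(np.arctan2(d[1],d[0])))
for a in (82,77): print(a,end=' ');go([*(H+180*np.array([np.cos(np.radians(a)),np.sin(np.radians(a))])),191],a-180)
E
```

```text
180.6365246154439 86.64796152028818
82 clock 5.17 pos [658.6 138.8 192. ] F [-2.6 -3.6  8.1] w 19.1 j [ 0.04  0.63  1.35 -0.01  1.15  1.68]
row [ 4.7 -0.5 -0.2] [ 0.0012  0.0012 -0.0146]
77 clock 5.17 pos [658.6 138.8 192. ] F [-2.6 -3.6  8.1] w 19.1 j [ 0.04  0.63  1.35 -0.01  1.15  1.68]
row [ 9.7 -0.5 -0.2] [ 0.0013  0.0032 -0.0302]
```

Finish the swing, open, then rise.

```bash
python3 -m pendant '[[5,0,0,0.001,0.0012,-0.0146,0.01],[10,0,0,0.001,0.0032,-0.0302,0.01],[10,0,0,0.001,0.0032,-0.0302,0.01]]' >/dev/null
python3 -m pendant '[[0,0,0,0,0,0,0.085],[0,0,0,0,0,0,0.085],[0,0,0,0,0,0,0.085],[0,0,0,0,0,0,0.085],[0,0,0,0,0,0,0.085]]' 
python3 -m pendant '[[0,0,0,-0.01,0,0,0.085],[0,0,0,-0.04,0,0,0.085],[0,0,0,-0.08,0,0,0.085],[0,0,0,-0.12,0,0,0.085],[0,0,0,-0.12,0,0,0.085]]'
python3 - <<'E'
from h import *
go([506,4.5,300],-100)
p=eyes.camera_params("top");im=eyes.camera("top")
print([(n,c,onz(p,c,238)) for n,c in blob(im,"red",(150,250,250,340))[:2]])
E
```

```text
clock: 5.83
ee_pos: [691.3, 133.6, 191.7]
ee_rot: [-0.082, 0.707, -0.083, -0.698]
contact_force: [-0.0, -0.4, 0.4]
width: 77.8
clock: 6.25
ee_pos: [694.2, 134.2, 323.4]
ee_rot: [-0.083, 0.714, -0.081, -0.691]
contact_force: [0.9, -0.5, 2.0]
width: 85.3
clock 6.25 pos [694.2 134.2 323.4] F [ 0.9 -0.5  2. ] w 85.3 j [ 0.03  0.56  1.12 -0.    1.44  1.84]
row [-3.3 -1.8  0.3] [0.0175 0.1697 0.1538]
[(3, [240.0, 299.0], array([431.67533596,  25.60615743, 238.        ]))]
```

```bash
python3 -m pendant '[[-90,0,0,0.01,0.17,0.154,0.085],[-90,0,0,0.01,0.17,0.154,0.085],[-90,0,0,0.01,0.17,0.154,0.085],[-90,0,0,0.01,0.17,0.154,0.085],[-90,0,0,0.01,0.17,0.154,0.085]]' >/dev/null
python3 -c "
from h import *
go([506,4.5,300],-30);go([506,4.5,300],72)"
```

```text
clock 6.72 pos [516.3  14.2 304.5] F [ 0.9 -0.4 -0.1] w 85.1 j [-0.19  0.29  1.62 -0.    1.22  0.98]
row [-37.1  -0.5  -0.9] [0.0044 0.0049 0.0133]
clock 6.72 pos [516.3  14.2 304.5] F [ 0.9 -0.4 -0.1] w 85.1 j [-0.19  0.29  1.62 -0.    1.22  0.98]
row [-139.1    0.4   -1.2] [0.0044 0.0049 0.0133]
```

```bash
for i in 1 2 3; do python3 -m pendant '[[-36,0,0,0,0,0,0.085],[-36,0,0,0,0,0,0.085],[-36,0,0,0,0,0,0.085],[-36,0,0,0,0,0,0.085],[-36,0,0,0,0,0,0.085]]' >/dev/null; done
python3 -c "
from h import *
go([506,4.5,300],72)"
```

```text
clock 7.97 pos [513.6  14.5 303.1] F [-0.6  0.8 -0.3] w 84.9 j [-0.19  0.29  1.62 -0.    1.22 -0.89]
row [-31.8   0.7  -0.2] [ 0.003  -0.0123  0.0027]
```

```bash
python3 -m pendant '[[-32,0.7,0,0.003,-0.012,0.003,0.085],[-32,0.7,0,0.003,-0.012,0.003,0.085],[-32,0.7,0,0.003,-0.012,0.003,0.085],[-32,0.7,0,0.003,-0.012,0.003,0.085],[-32,0.7,0,0.003,-0.012,0.003,0.085]]' >/dev/null
python3 -m pendant '[[0,0,0,0,0,0,0.085],[0,0,0,0,0,0,0.085]]' >/dev/null
python3 - <<'E'
from h import *
go([506,4.5,300],72)
p=eyes.camera_params("wrist");im=eyes.camera("wrist")
q=proj(p,[506,4.5,125]);print(q)
r,c=np.clip(q.astype(int),[110,160],[290,480]);cr=im[r-110:r+110,c-150:c+150]
cv2.imwrite("pics/w2.png",cv2.resize(cr[:,:,::-1],None,fx=2.6,fy=2.6,interpolation=cv2.INTER_CUBIC));print("crop origin",r-110,c-150)
cv2.imwrite("pics/w2full.png",im[:,:,::-1])
print([(n,c,onz(p,c,133)) for n,c in blob(im,"yellow",(0,400,0,640))])
for t in("knob_grip","dial"):print([(d["point"],onz(p,d["point"],125 if t!="dial" else 62)) for d in spot_in(t,"wrist")[:1]])
E
```

```text
clock 8.55 pos [504.7   4.7 299. ] F [ 1.   0.3 -0.6] w 85.3 j [-0.21  0.28  1.64  0.    1.22 -1.48]
row [ 0.5 -0.1 -0.1] [-0.001   0.0002  0.0013]
[179.2784223  317.95894321]
crop origin 69 167
[(3280, [356.2, 615.1], array([816.38065397, 275.69260237, 133.        ])), (1812, [328.0, 370.3], array([689.3144704 ,   9.24375804, 133.        ])), (1442, [298.0, 101.6], array([ 560.56509566, -263.63290663,  133.        ]))]
[([158.5, 317.5], array([485.79688202,  10.4344305 , 125.        ]))]
[([159.7, 318.4], array([498.69707409,   7.34952167,  62.        ]))]
```

View pics/w2.png

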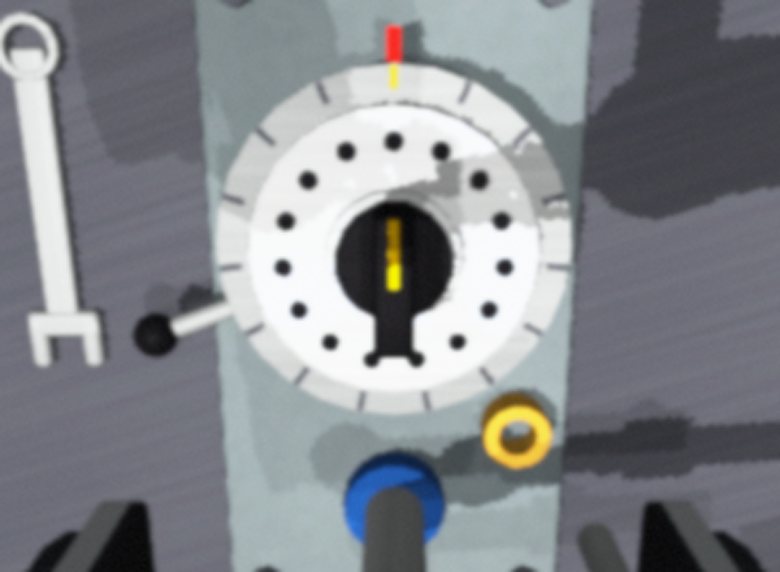

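The wrist view shows a clear dial. The bar knob is vertical in the image at column 318 with its stripe end up at row 153. The dial plate centre is at about (160,319), and the red pointer is in line. The jaws lie square to the bar.

Run:
```python
from h import *
p=eyes.camera_params("wrist")
a=onz(p,(152.8,318.2),133);b=onz(p,(181.3,318.2),133);print("stripe ends",a,b,np.hypot(*(b-a)[:2]),np.degrees(np.arctan2(*(b-a)[1::-1])))
L,Rr=onz(p,(160.5,167+217/2.6),58),onz(p,(160.5,167+573/2.6),58);T,B=onz(p,(69+63/2.6,318.9),58),onz(p,(69+413/2.6,318.9),58)
print("plate",(L+Rr)/2,np.linalg.norm(L-Rr),(T+B)/2,np.linalg.norm(T-B))
print("hub88",onz(p,(69+258/2.6,318.4),88))
print("barfar133",[onz(p,(69+r/2.6,318.3),133)[:2] for r in(320,330,355)])
for z in(114,):
  print("far end expected", [ (proj(p,[507+d*.951,4-d*.309,zz])-[69,167])*2.6 for d,zz in((-28,133),(28,133),(28,88))])
```

```text
stripe ends [480.04046426  13.0794846  133.        ] [506.8151621    4.60424328 133.        ] 28.0840552523327 -17.564620631224148
plate [501.33438222   7.33923668  58.        ] 163.6087824294246 [506.39240825   5.67016622  58.        ] 163.33720767744276
hub88 [503.82820507   5.81323392  88.        ]
barfar133 [array([517.36349442,   1.36935831]), array([5.21172069e+02, 1.64193242e-01]), array([530.82216627,  -2.88943249])]
far end expected [array([219.08650218, 392.28325762]), array([362.82205942, 391.23039775]), array([328.67616559, 391.38145379])]
```

```bash
python3 -m pendant '[[0,0,0,0.04,0,0.0015,0.085],[0,0,0,0.08,0,0.0015,0.085],[0,0,0,0.115,0,0.0015,0.085],[0,0,0,0.14,0,0.0015,0.085],[0,0,0,0.15,0,0.0015,0.085]]' >/dev/null
python3 -m pendant '[[0,0,0,0,0,0,0.085]]' >/dev/null
python3 -c "
from h import *
go([506.5,5,96],72.4)"
```

```text
clock 9.2 pos [503.1   5.2 144.3] F [-0.5 -0.5 -0.4] w 85.1 j [-0.21  0.5   1.81  0.    0.84 -1.48]
row [ 0.  -0.7 -0.1] [0.0482 0.0008 0.0039]
```

```bash
python3 -m pendant '[[0,-0.7,0,0.02,0.001,0.003,0.085],[0,-0.7,0,0.035,0.001,0.004,0.085],[0,-0.7,0,0.047,0.001,0.004,0.085],[0,-0.7,0,0.047,0.001,0.004,0.085]]' >/dev/null
python3 -m pendant '[[0,0,0,0,0,0,0.085]]' >/dev/null
python3 -c "
from h import *
go([506.5,5,96],72.4)"
```

```text
clock 9.62 pos [507.5   5.1  97.8] F [ 0.4 -0.2  0.7] w 84.7 j [-0.21  0.58  1.84  0.    0.72 -1.48]
row [ 0.   0.  -0.1] [ 0.0018 -0.0004 -0.001 ]
```

```bash
python3 -m pendant '[[0,0,0,0,0,-0.001,0.005],[0,0,0,0,0,-0.001,0.005],[0,0,0,0,0,-0.001,0.005],[0,0,0,0,0,-0.001,0.005],[0,0,0,0,0,-0.001,0.005]]' 40 
python3 -m pendant '[[0,0,0,0,0,0,0.005],[0,0,0,0,0,0,0.005],[0,0,0,0,0,0,0.005]]' 70
python3 -c "
from h import *
s=ctrl.get_state();print(s['torque'])
go([506.5,5,96],72.4)"
```

```text
clock: 10.03
ee_pos: [506.8, 5.3, 98.3]
ee_rot: [0.699, 0.109, 0.698, -0.108]
contact_force: [0.5, 0.1, 0.6]
width: 25.0
clock: 10.28
ee_pos: [506.3, 3.9, 98.6]
ee_rot: [0.699, 0.107, 0.699, -0.108]
contact_force: [-2.5, -7.1, 2.7]
width: 15.1
[-0.75453656  0.31838192  0.06642325]
clock 10.28 pos [506.3   3.9  98.6] F [-2.5 -7.1  2.7] w 15.1 j [-0.21  0.58  1.84 -0.    0.72 -1.48]
row [0.1 0.1 0.1] [ 0.0026  0.0011 -0.0002]
```

```bash
cat >> h.py <<'E'
def st():
    s=ctrl.get_state();y=rot(s["ee_rot"]).apply([0,1,0]);print("clock",round(s["clock"],2),"psi",round(np.degrees(np.arctan2(y[1],y[0])),2),"pos",np.round(s["ee_pos"],1),"F",np.round(s["contact_force"],1),"Ftool",np.round(rot(s["ee_rot"]).inv().apply(s["contact_force"]),1),"T",np.round(s["torque"],2),"w",round(s["width"],1),"j6",round(s["joints"][5],2))
E
python3 -c "
from h import *
st()"
python3 -m pendant '[[5,0,0,0,0,0,0.005],[10,0,0,0,0,0,0.005],[15,0,0,0,0,0,0.005],[20,0,0,0,0,0,0.005],[24,0,0,0,0,0,0.005]]' 70 >/dev/null
python3 -m pendant '[[0,0,0,0,0,0,0.005]]' >/dev/null
python3 -c "
from h import *
st()"
```

```text
clock 10.28 psi 72.48 pos [506.3   3.9  98.6] F [-2.5 -7.1  2.7] Ftool [-2.7 -7.5 -0.3] T [-0.75  0.32  0.07] w 15.1 j6 -1.48
clock 10.78 psi 48.14 pos [506.    3.2  98.6] F [ 0.5  2.  -0.8] Ftool [ 0.8  1.8 -1. ] T [ 0.46 -0.18  0.01] w 15.4 j6 -1.05
```

```bash
python3 -m pendant '[[5,0,0,0,0,0,0.005],[10,0,0,0,0,0,0.005],[15,0,0,0,0,0,0.005],[20,0,0,0,0,0,0.005],[23.7,0,0,0,0,0,0.005]]' 70 >/dev/null
python3 -m pendant '[[0,0,0,0,0,0,0.005]]' >/dev/null
python3 -c "
from h import *
st()"
```

```text
clock 11.28 psi 24.34 pos [505.5   2.9  98.6] F [-0.1  1.6 -1.5] Ftool [ 1.5  0.6 -1.5] T [ 0.27 -0.21  0.02] w 15.0 j6 -0.64
```

```bash
python3 -m pendant '[[5,0,0,0,0,0,0.005],[10,0,0,0,0,0,0.005],[15,0,0,0,0,0,0.005],[19,0,0,0,0,0,0.005],[22,0,0,0,0,0,0.005]]' 70 >/dev/null
python3 -m pendant '[[0,0,0,0,0,0,0.005],[0,0,0,0,0,0,0.005]]' >/dev/null
python3 - <<'E'
from h import *
st()
p=eyes.camera_params("wrist");im=eyes.camera("wrist")
cv2.imwrite("pics/w3.png",cv2.resize(im[:,:,::-1],None,fx=1.25,fy=1.25))
cv2.imwrite("pics/top3.png",cv2.resize(eyes.camera("top")[130:280,240:400,::-1],None,fx=4,fy=4,interpolation=cv2.INTER_CUBIC))
E
```

```text
clock 11.87 psi 2.5 pos [505.    2.8  98.6] F [-2.  -0.7  0.7] Ftool [-0.7 -2.   0.6] T [-0.03 -0.15 -0.08] w 15.3 j6 -0.26
```

View pics/w3.png

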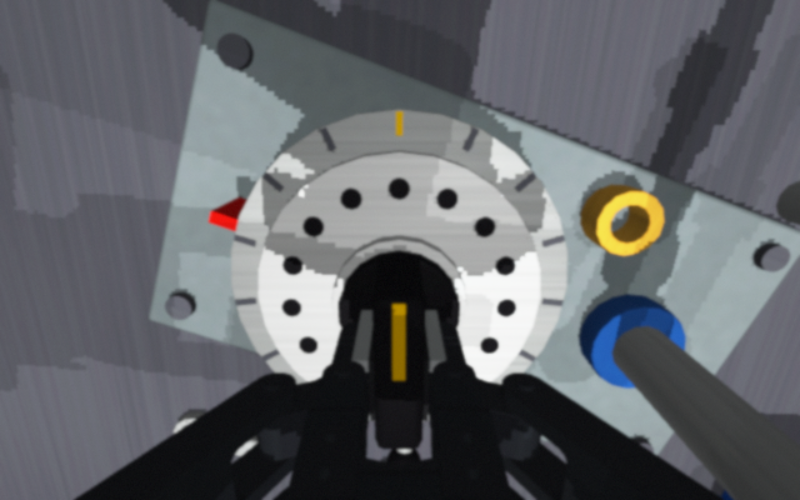

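The wrist view shows the bar still square in the jaws, with the dial's yellow mark at (122,400) having turned with the gripper. About 2° remain to the third stop.

```bash
python3 -m pendant '[[1,0,0,0,0,0,0.005],[2,0,0,0,0,0,0.005],[2,0,0,0,0,0,0.005],[2,0,0,0,0,0,0.005]]' 70 >/dev/null
python3 -c "
from h import *
st()"
```

```text
clock 12.3 psi 0.48 pos [504.9   2.8  98.6] F [-1.9 -1.2  0. ] Ftool [-0.  -1.9  1.2] T [-0.08 -0.18  0.03] w 15.2 j6 -0.22
```

View pics/top3.png

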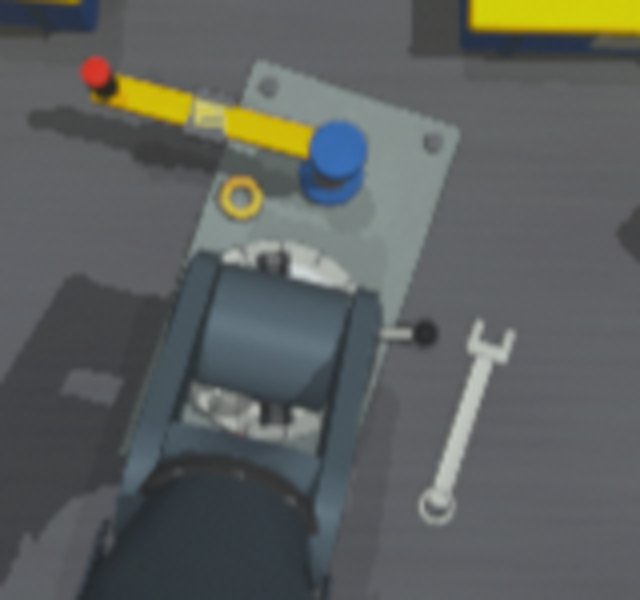

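```bash
python3 -m pendant '[[0,0,0,0,0,0,0.005],[0,0,0,0,0,0,0.005],[0,0,0,0,0,0,0.005],[0,0,0,0,0,0,0.005]]' 70 >/dev/null
python3 -c "
from h import *
st()
p=eyes.camera_params('wrist');im=eyes.camera('wrist')
a=blob(im,'yellow',(75,125,300,340));print(a)
m=onz(p,a[0][1],58)[:2];
for c in ((506.5,4.5),(505,2.8)):
  d=m-c;print(np.hypot(*d),np.degrees(np.arctan2(d[1],d[0])))
print(ctrl.finish_job())"
```

```text
clock 12.63 psi 0.49 pos [504.9   2.8  98.6] F [-1.4 -1.1  1.3] Ftool [-1.3 -1.4  1.1] T [-0.11 -0.12 -0.03] w 15.2 j6 -0.22
[(93, [98.2, 319.0])]
76.49675933856365 91.42487516655349
78.17414020876235 90.29477177839867
the job is handed in; nothing more can be done
None
```

I swung the yellow guide arm about 97° clockwise, so it now sits about square to the fixture and clear of the dial. I then gripped the bar knob, turned it clockwise to the third stop, and handed the job in at 12.6 s still holding it at 70 N.

- **Guide arm:** the last top view shows it off the dial, with the brass ring and wrench beside the fixture where they were. I did not check the other loose parts again after the swing.
- **Knob angle:** the gripper turned 72.0°, which is three clicks. The dial's yellow mark measured 72° to 73° from where the red pointer sits (162°), so the two checks agree.
- **Grip and load:** the fingers held at 15.2 mm on the 16 mm bar. The force was about 2 N and the turning moment about 0.03 N m, so the dial was resting in the stop.
- **Small disagreement:** the gripper's centre drifted about 1–2 mm while turning. The forces stayed under 10 N throughout.

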